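# Clamp the glued house ornament

## Robot

A 6-joint arm with a two-finger parallel gripper is mounted at the origin on the work surface. World frame = base frame: x ahead of the robot, y to its left, z up, the work surface at z = 0. Lengths are in m, angles in degrees, forces in N, time in s.
With the tool pointing down it reaches from about 0.375 to 0.9 m from the base axis. Payload 3.1 kg.
Tool frame: the origin (TCP) lies on the centre line of the jaws, within the pads' length; the fingertips stand 17 mm ahead of it and the grasp point (between the pads) lies 2 mm behind it; z points along the fingers, y is the line along which they close (so a half turn about z gives the same grasp; the last joint's range is limited). The gripper opens to 87 mm and grips with 3 to 60 N. Pads are 19 mm wide; open, the fingers measure 117 mm over their backs; the gripper's body (75 mm by 190 mm) begins 51 mm behind the grasp point.
Start: joints at [-78.352, 30.224, 82.088, -0, 67.689, -10.227], TCP at [0.233, -0.58, 0.24] pointing down, gripper open.
Joint ranges: [-176.69, 176.69], [-43.24, 126.21], [12.49, 139.97], [-82, 262], [0, 151.66], [-163.58, 163.58]. Speed limits (degrees/s): [159.86, 159.86, 180, 180, 180, 180].

## Interface

Orientations are given as a 3x3 rotation matrix whose columns are the frame's x, y, z axes.
In Python, from rig import bot, imaging, finder gives the robot as it stands. The module is installed in compiled form; this text tells all that it offers.
- The arm moves only by the tool play_rows, never from a script. Its argument "motion" is a list that holds one entry, the list of rows, each a list of 6 numbers: the shift along the tool's x, y, z in fractions of the full range, 1 being 800 mm, then the turn, a rotation vector about the tool's x, y, z in normalised numbers (1 is 2 rad). In form: [[[dx, dy, dz, wx, wy, wz], ...]]. A call has 1 to 8 rows; each row is the pose to reach, as a shift and turn from the pose commanded when the call began, along the tool's axes at that moment; what a row does not reach only later rows make up. A row lasts 1/12 s, in which the tool goes at most 41.7 mm and 7.16 degrees, less where a joint would pass 70% of its speed; a pose out of reach is approached as far as the arm can. A shift or turn number past 1, either way, is cut back to 1. A call with a gripper value outside its range is refused whole. "fingers" is the finger opening in m, from 0 to 0.087, set as the call begins (left out, the last holds). The fingers move at their own pace and stop on an object; the grip force is fixed at half the most. Time passes only in rows, so rows that repeat a pose let the fingers close. It gives the time, the measured TCP pose, the force, the opening and the grip force at its end, in the units of the state.
- bot.read_state(): the state, without advancing time (a new reading comes with each control period).
- imaging.capture(name): name is "side" or "top" or "wrist"; returns a dict with "frame" (420x560x3 uint8, red, green, blue), "camera_matrix" (3x3 intrinsics, pixels), "R" (3x3) and "t" (3): a world point X has camera coordinates R X + t. Camera axes: x right, y down, z forward; pixel columns grow to the right and rows downward; lengths in m; the calibration is good to about 2 mm. A picture is of the moment at which its call begins. There is no depth.
- bot.hand_in(): hands the job in; it is judged then, once.
Trained networks look in the newest picture that a camera, given by its name, has taken for a name from the list of things; names that differ only in an ending like _2 or _b are one class to them, and where a whole thing is asked for, a point or a joint stands for the part that bears it (a point fixed in the world has none). Each returns a list of dicts, best first, with "confidence" (0 to 1); they miss things now and then, are a little off and sometimes report something else, mostly with a low value. They report only what shows in the picture. A call takes as long as a camera call. They do not tell look-alikes from the thing itself.
- finder.recognise(camera, name): "at" ([x, y, z] in m, in world coordinates, good to about 4 mm: the middle of the surface that is visible of it).
- finder.outline_of(camera, name): "pixels" (420x560 bool, what is visible of it).
The state is a dict: "time_s": time; "joint_positions": joint angles; "qvel": joint speeds; "tau": joint torques, N m; "position": TCP position; "tcp_rot": TCP orientation; "force": force on the tool from outside, world axes, zero at the start; "moment": the same for the moment, N m; "opening": opening from 0.0 (shut) to 1.0 (fully open); "grasp_force": force on a finger pad.
Only numpy, scipy, OpenCV 4.12 (cv2) and the standard library are available. Lean on these libraries where they do the work, as an engineer would, in place of code of your own. Each camera call takes 0.05 s, during which the arm holds its last target. There are 200 camera calls.

## Task

The little wooden house has just been glued and waits in the ratchet clamp on the shop table: stand the clamp's selector lever straight up so that the ratchet bites, then pump the trigger towards the fixed handle until the pad meets the house, pushes it against the stop and its sprung stem has gone about half way in, never so far that it bottoms and crushes the house. Finish holding: stay there with the trigger still squeezed and the house gripped. Work only by the lever and the trigger (do not push the rod, the pad or the house yourself) and leave the other things on the table where they are.

Things in the scene. Friction and masses are not known exactly. Their poses are not given: they have to be found in the camera images.
- clamp: ratchet clamp screwed to the table, like a caulking gun on a board 355 x 90 x 12 mm. Origin on the table; its x axis is the way the push rod advances (to the house), z up. Clamp positions below are in this frame, mm. Grey housing: x -113 to 53, y -23 to 23, top at z 90. Push rod along x at z 45, toothed on top.
- handle (a point): point on the fixed handle, a black upright bar behind the trigger: clamp x -29 to -13, y -13 to 13, z 88 to 186; this point at (-21, 0, 161)
- lever (a joint): selector lever behind the handle, rad, -0.6 to 1: 0 straight up (ratchet engaged), positive leans to the clamp's +y. Starts at 0.45 to 0.95, where the pawls are lifted and the trigger swings idly. Hinge line along clamp x at (-85, 0, 94). Stem 8 mm dia, ball knob 22 mm dia centred 66 mm from the hinge. About 1.5 N at the knob moves it; it stays where it is left.
- lever_knob (a point): centre of the lever's black ball knob
- trigger (a joint): trigger, rad: 0 released (leans 0.22 forward, to clamp +x), 0.40 fully squeezed (leans back to the handle). Round black bar 14 mm dia, hinge line along clamp y at (14, 0, 85), top end 99 mm from it. A spring returns it; 1.4 to 8 N at the grip squeezes it. Lever upright: each full squeeze (past 0.34) and release (under 0.03) gains one tooth, 6 mm.
- trigger_grip (a point): point on the trigger bar's centre line, 78 mm from its hinge: push here towards clamp -x, or squeeze between here and the back of the handle (66 mm over both when released). A squeeze drives the rod 27 mm per rad after some free play; on release a loaded rod slips back 1 to 3 mm on to its tooth and stays.
- rod (a joint): travel of the push rod, m, 0 to 0.060 towards the house; starts at 0.008 to 0.024. Stays where it is by friction, 4 N
- pad (a joint): how far the pad's sprung stem is pushed in, m: 0 free, 0.022 bottomed; 0.8 N per mm. This is the grip on the house: about 0.011 is half way
- pad_face (a point): centre of the pad's front face (round rubber pad 34 mm dia on a bare steel stem, at the front of the rod)
- house: wooden house ornament 60 x 50 mm, walls 60 high, roof ridge at 80, origin at the centre of its underside; loose, stands on the clamp's board between pad and stop, its 60 mm along the rod, about 3 to 5 mm short of the stop. The pad meets it after 10 to 28 mm of rod travel
- stop: fixed upright steel plate of the clamp, 64 wide x 76 high, 18 thick, origin at the foot of its face towards the house, at clamp (209, 0, 12)
- spool: bystander: wooden ribbon spool, 52 dia x 30 high mm; loose, leave alone
- glue: bystander: glue bottle, 44 dia x 100 high mm; loose, leave alone
- brush: bystander: brush lying flat, 150 long mm; loose, leave alone
- candle1: bystander: candle pot, 72 dia x 75 high mm; loose, leave alone
- candle2: bystander: candle pot, 76 dia x 85 high mm; loose, leave alone
- box1: bystander: striped gift box, 85 x 85 x 90 mm; loose, leave alone
- box2: bystander: striped gift box, 80 x 80 x 85 mm; loose, leave alone
There are look-alikes about, which are no part of the job. Leave any purple, turquoise or yellow look-alike of the house alone.

How it is judged (in metres and radians):
On the way, in this order (a step that is already met when the one before it is completed fails the run):
1. the selector lever stands straight up (value of joint lever between -0.14 and 0.14 rad), for 0.2 s.
2. the pad, pumped forward, touches the house (all of step 1 and contact force between pad and house above 0.3 N), for 0.1 s.
At the end, for the whole second after the job is handed in: The lever stands within 0.14 rad of upright, the pad presses the house with 3 to 14 N (stem 4 to 17 mm in) and the house bears on the stop with over 2 N, at rest, upright on the board; the robot's fingers still hold the trigger squeezed (over 0.08 rad, over 0.5 N) (all of step 1 and contact force between pad and house between 3 and 14 N and contact force between house and stop above 2 N and value of joint trigger above 0.08 rad and contact force between the fingers and trigger above 0.5 N and linear speed of house below 0.02 m/s and angle between house's own z axis and vertical below 0.1 rad and z of house in the frame of clamp below 0.02 m); the arm keeps its last pose, push and grip.
It fails at once if the house is crushed: over 16.5 N from the pad (stem nearly bottomed) (contact force between pad and house above 16.5 N).
It fails at once if the robot pushes the rod, the pad or the house itself (contact force between any of the arm, the fingers and rod above 1 N or contact force between any of the arm, the fingers and house above 1 N).
It fails at once if a bystander is moved more than 30 mm (distance of any of spool, glue, brush, candle1, candle2, box1, box2 from where it was at the start of the episode above 0.03 m).
It also fails if it takes over 54 s, if anything falls off the work surface, if the arm or the gripper's body presses on something with over 40 N, if the wrist force passes 120 N, or if a joint passes its speed limit or range.

## Working session

There is one attempt and no reset: what is moved stays moved. The work goes in short steps, Python scripts to look and compute and a tool call to move; the robot and the scene stay as the last step left them, time stands still between calls to the robot, and variables do not carry over. Pictures are saved under pics/ and viewed, at most 10 in all, crops included, and the job is handed in when it is done.

Besides the shell and the picture viewer there is one more tool, called after "Emit:" as name(argument=value, ...), one argument or row to a line, values as JSON. play_rows: Moves the arm, as the interface text tells. Its arguments: {"type":"object","properties":{"motion":{"type":"array"},"fingers":{"type":"number"}},"required":["motion"]}

```bash
mkdir -p pics; cat > h.py <<'E'
import numpy as np, cv2
from rig import bot, imaging, finder
def snap(c,fn):
    d=imaging.capture(c); cv2.imwrite(fn,d["frame"][:,:,::-1]); return d
def proj(d,X):
    p=d["camera_matrix"]@(d["R"]@np.array(X,float)+d["t"]); return p[:2]/p[2]
E
python3 - <<'E'
from h import *
np.set_printoptions(precision=3,suppress=True)
for c in("side","top"):
    d=snap(c,f"pics/{c}0.png")
    print(c,"cam pos",-d["R"].T@d["t"])
    for n in["clamp","handle","lever_knob","trigger_grip","pad_face","house","stop","trigger","lever"]:
        for r in finder.recognise(c,n)[:3]: print(n,np.array(r["at"]),round(r["confidence"],2),proj(d,r["at"]).round())
s=bot.read_state();print(s["time_s"],s["position"],s["tcp_rot"])
E
```

```text
side cam pos [ 0.435 -1.13   0.929]
clamp [ 0.526 -0.057  0.053] 0.79 [270. 246.]
clamp [ 0.533 -0.039  0.132] 0.54 [273. 221.]
handle [ 0.524 -0.059  0.053] 0.96 [270. 246.]
lever_knob [0.563 0.08  0.146] 0.62 [279. 194.]
house [ 0.756 -0.173  0.064] 0.77 [357. 266.]
house [ 0.544 -0.177  0.082] 0.76 [281. 266.]
house [ 0.4   -0.243  0.061] 0.71 [227. 292.]
stop [ 0.55  -0.233  0.059] 0.57 [285. 286.]
trigger [ 0.536 -0.031  0.129] 0.61 [273. 220.]
lever [0.649 0.37  0.066] 0.5 [295. 168.]
lever [0.561 0.082 0.147] 0.37 [278. 193.]
top cam pos [0.431 0.004 1.421]
clamp [ 0.524 -0.031  0.015] 0.64 [300. 231.]
clamp [0.554 0.078 0.148] 0.59 [259. 215.]
handle [ 0.526 -0.029  0.015] 0.8 [300. 230.]
pad_face [ 0.535 -0.126  0.058] 0.55 [336. 226.]
house [ 0.545 -0.182  0.084] 0.94 [358. 222.]
house [ 0.393 -0.223  0.07 ] 0.93 [372. 280.]
house [ 0.699 -0.262  0.074] 0.92 [387. 166.]
stop [ 0.546 -0.18   0.083] 0.67 [357. 222.]
stop [ 0.549 -0.221  0.09 ] 0.49 [373. 221.]
trigger [ 0.528 -0.025  0.114] 0.59 [299. 227.]
lever [0.551 0.084 0.15 ] 0.48 [257. 216.]
lever [ 0.674 -0.399  0.087] 0.2 [439. 175.]
1.0 [ 0.233 -0.58   0.24 ] [[ 0.928  0.373  0.   ]
 [ 0.373 -0.928  0.   ]
 [ 0.    -0.    -1.   ]]
```

```bash
python3 - <<'E'
import cv2
a=cv2.imread("pics/side0.png")[150:350,150:430]; b=cv2.imread("pics/top0.png")[110:330,210:470]
cv2.imwrite("pics/c1.png",cv2.resize(a,None,fx=2.8,fy=2.8,interpolation=2)); cv2.imwrite("pics/c2.png",cv2.resize(b,None,fx=2.7,fy=2.7,interpolation=2))
E
```

```text
(no output)
```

View pics/c1.png

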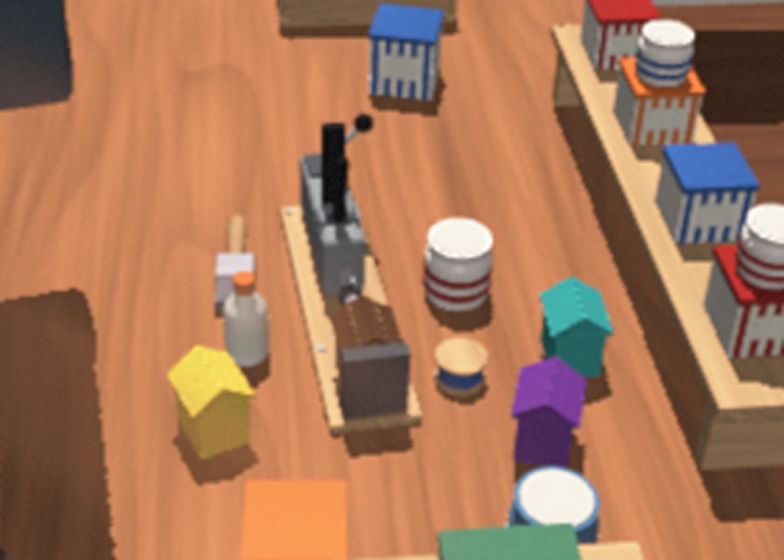

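View pics/c2.png

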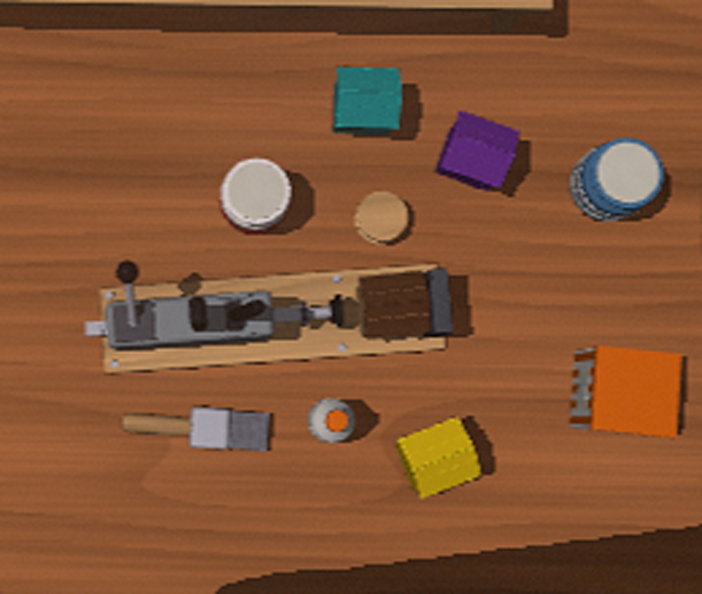

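The side view (c1) shows the clamp running towards the camera, with the brown house at about (370,340), the stop at (375,380) and the knob at (363,122). In the top view (c2) the clamp's x axis runs right (world -y). The knob is at (127,271), leaning to world +x, and the board corners are at (101,290), (105,373), (437,264) and (446,349). Next I'll fit the clamp pose.

```bash
cat >> h.py <<'E'
def Tc(p,X):  # clamp(mm)->world
    X=np.atleast_2d(X)/1000.; c,s=np.cos(p[2]),np.sin(p[2])
    return np.c_[p[0]+c*X[:,0]-s*X[:,1],p[1]+s*X[:,0]+c*X[:,1],X[:,2]]
E
python3 - <<'E'
from h import *
from scipy.optimize import least_squares
np.set_printoptions(precision=4,suppress=True)
top=imaging.capture("top"); side=imaging.capture("side")
c2=lambda u,v:np.array([u/2.7+210,v/2.7+110])
c1=lambda u,v:np.array([u/2.8+150,v/2.8+150])
# board corners: x = bc -+177.5
B=[(-1,45,c2(101,290)),(-1,-45,c2(105,373)),(1,45,c2(437,264)),(1,-45,c2(446,349))]
F=[(top,(-113,23,90),c2(108,302)),(top,(-113,-23,90),c2(110,348)),(top,(227,32,88),c2(446,268)),(top,(227,-32,88),c2(451,334)),
 (side,(227,-32,88),c1(341,357)),(side,(227,32,88),c1(409,345))]
def res(q):
    r=[]
    for s,y,px in B: r.append(proj(top,Tc(q[:3],(q[3]*1000+s*177.5,y,12))[0])-px)
    for d,X,px in F: r.append(proj(d,Tc(q[:3],X)[0])-px)
    # side view board front corners
    r.append(proj(side,Tc(q[:3],(q[3]*1000+177.5,-45,12))[0])-c1(335,425)); r.append(proj(side,Tc(q[:3],(q[3]*1000+177.5,45,12))[0])-c1(420,410))
    return np.concatenate(r)
o=least_squares(res,[0.53,0,-1.52,0.06],loss="soft_l1")
q=o.x; print(q,np.degrees(q[2])); print(res(q).reshape(-1,2).round(1).tolist())
np.save("q.npy",q)
# lever angle from knob pixels in both views
px=[(top,c2(127,271)),(side,c1(363,122))]
kn=lambda a:Tc(q[:3],(-85,66*np.sin(a),94+66*np.cos(a)))[0]
a=least_squares(lambda a:np.concatenate([proj(d,kn(a[0]))-p for d,p in px]),[.7]); print("lever",a.x,a.fun,kn(a.x[0]))
tr=lambda t,r:Tc(q[:3],(14+r*np.sin(.22-t),0,85+r*np.cos(.22-t)))[0]
def ov(d,fn,x0,y0,w,h,f):
    im=cv2.resize(d["frame"][y0:y0+h,x0:x0+w,::-1],None,fx=f,fy=f,interpolation=2)
    def dot(X,c):
        u=((proj(d,X)+.5-[x0,y0])*f-.5).round().astype(int); cv2.circle(im,tuple(int(i) for i in u),2,c,-1)
    for X in [(-113,23,90),(-113,-23,90),(53,23,90),(53,-23,90),(227,32,88),(227,-32,88),(209,32,88),(209,-32,88)]: dot(Tc(q[:3],X)[0],(0,255,0))
    for X in [(-29,-13,186),(-29,13,186),(-13,-13,186),(-13,13,186),(-29,-13,90),(-13,-13,90)]: dot(Tc(q[:3],X)[0],(0,0,255))
    for s in(-1,1):
        for y in(-45,45): dot(Tc(q[:3],(q[3]*1000+s*177.5,y,12))[0],(255,255,0))
    dot(kn(a.x[0]),(255,0,255)); dot(tr(0,99),(0,255,255)); dot(tr(0,78),(0,255,255))
    cv2.imwrite(fn,im)
    return im
A=ov(top,"pics/o1.png",235,190,155,75,5); C=ov(side,"pics/o2.png",240,180,70,130,4.5)
E
```

```text
[ 0.527  -0.0042 -1.4789  0.0554] -84.73397204377804
[[-1.1, -0.7], [-0.5, 0.5], [0.3, -0.3], [-0.0, 0.2], [-2.1, 0.1], [-1.7, 0.3], [0.0, 0.1], [0.4, -0.4], [0.3, 1.4], [0.3, 2.8], [-2.3, 0.4], [0.5, 1.6]]
lever [0.7672] [-0.3627  0.2693  0.0583  0.313 ] [0.5648 0.0846 0.1415]
```

View pics/o1.png

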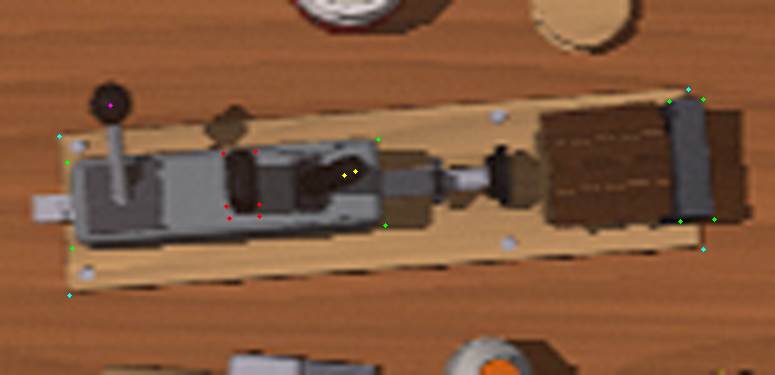

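View pics/o2.png

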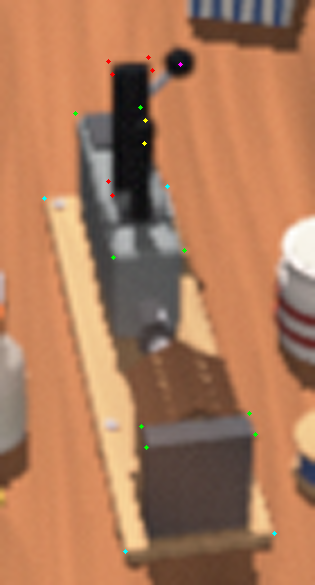

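The overlay is a few mm off at the housing rear: green dot at (67,162) against the real corner at about (75,160). I'll refit with better points and work out the moves.

```bash
cat >> h.py <<'E'
def rel(Xw,Rw=None):
    s=bot.read_state(); R=np.array(s["tcp_rot"]); from scipy.spatial.transform import Rotation as Ro
    d=R.T@(np.array(Xw)-np.array(s["position"])); w=Ro.from_matrix(R.T@Rw).as_rotvec(degrees=True) if Rw is not None else None
    return d.round(4),w
def Rdes(q): # tool y along clamp x, z down
    y=np.array([np.cos(q[2]),np.sin(q[2]),0]); z=np.array([0,0,-1.]); return np.c_[np.cross(y,z),y,z]
E
python3 - <<'E'
from h import *
from scipy.optimize import least_squares
np.set_printoptions(precision=4,suppress=True)
top=imaging.capture("top"); side=imaging.capture("side")
o=lambda u,v:np.array([(u+.5)/5-.5+235,(v+.5)/5-.5+190]); o2=lambda u,v:np.array([(u+.5)/4.5-.5+240,(v+.5)/4.5-.5+180])
q0=np.load("q.npy")
F=[(top,(-113,23,90),o(76,160)),(top,(-113,-23,90),o(80,245)),(top,(53,23,90),o(377,145)),(top,(53,-23,90),o(383,229)),
(top,(-29,13,186),o(227,152)),(top,(-29,-13,186),o(231,212)),(top,(-13,13,186),o(254,150)),(top,(-13,-13,186),o(260,210)),
(top,(209,32,88),o(668,103)),(top,(227,32,88),o(692,97)),(top,(227,-32,88),o(712,216)),(top,(209,-32,88),o(680,222)),
(side,(227,32,88),o2(252,424)),(side,(227,-32,88),o2(146,439)),(side,(-13,-13,186),o2(114,67)),(side,(-13,13,186),o2(151,67)),(side,(53,-23,90),o2(112,257)),(side,(53,23,90),o2(183,250))]
B=[(-1,45,o(62,138)),(-1,-45,o(70,292)),(1,45,o(688,88)),(1,-45,o(703,248))]
def res(q):
    r=[proj(d,Tc(q[:3],X)[0])-p for d,X,p in F]+[proj(top,Tc(q[:3],(q[3]*1000+s*177.5,y,12))[0])-p for s,y,p in B]
    return np.concatenate(r)
r=least_squares(res,q0,loss="soft_l1"); q=r.x; print(q,np.degrees(q[2])); print(res(q).reshape(-1,2).round(1).tolist()); np.save("q.npy",q)
px=[(top,o(110,104)),(side,o2(180,62))]
kn=lambda a:Tc(q[:3],(-85,66*np.sin(a),94+66*np.cos(a)))[0]
a=least_squares(lambda a:np.concatenate([proj(d,kn(a[0]))-p for d,p in px]),[.7]); print("lever",a.x,a.fun)
R=Rdes(q)
# pad x & rod from top view: pad face column about o(503,..), rod end o(440,178)
for u,v in [(488,175),(508,172),(438,180),(540,170)]:
    f=least_squares(lambda x:(proj(top,Tc(q[:3],(x[0],0,45))[0])-o(u,v))[:1],[100]); print("u",u,"clamp x at z45",f.x)
for n,X in [("hi",(-85,82,230)),("pre",(-85,82,150)),("end",(-85,20.5,150))]:
    print(n,Tc(q[:3],X)[0],*rel(Tc(q[:3],X)[0],R))
E
```

```text
[ 0.5267 -0.0039 -1.4781  0.0564] -84.68693995767987
[[-2.0, 0.5], [-1.7, 0.8], [0.1, -1.1], [0.3, -0.6], [-1.0, 0.4], [-1.0, -1.1], [0.1, 0.4], [-0.4, -1.1], [0.1, -0.3], [2.1, 0.4], [0.3, 0.6], [-0.1, -0.1], [0.7, 2.1], [-0.0, 1.6], [-0.6, 1.5], [0.1, 0.7], [0.1, -0.0], [0.1, -0.1], [-0.4, -0.4], [0.1, 0.8], [0.2, 0.3], [0.2, 0.3]]
lever [0.7711] [-0.0724  0.3327  0.0033  0.4796]
u 488 clamp x at z45 [113.9565]
u 508 clamp x at z45 [124.9299]
u 438 clamp x at z45 [86.5152]
u 540 clamp x at z45 [142.4838]
hi [0.6005 0.0883 0.23  ] [ 0.5901 -0.4832  0.0095] [ 0.0016 -0.0001 16.5653]
pre [0.6005 0.0883 0.15  ] [ 0.5901 -0.4832  0.0895] [ 0.0016 -0.0001 16.5653]
end [0.5392 0.0826 0.15  ] [ 0.5312 -0.5007  0.0895] [ 0.0016 -0.0001 16.5653]
```

Careful with the scale: shifts go in shares of 800 mm and turns go in shares of 2 rad. That gives: 0.59 m / 0.8 = 0.7375, -0.483 m / 0.8 = -0.6038, 16.565 degrees / 114.5916 = 0.1446.

Emit:
play_rows(
  motion=[
    [[0.7375,-0.6038,0.0125,0,0,0.1446],[0.7375,-0.6038,0.0125,0,0,0.1446],[0.7375,-0.6038,0.0125,0,0,0.1446],[0.7375,-0.6038,0.0125,0,0,0.1446],[0.7375,-0.6038,0.0125,0,0,0.1446],[0.7375,-0.6038,0.0125,0,0,0.1446],[0.7375,-0.6038,0.0125,0,0,0.1446],[0.7375,-0.6038,0.0125,0,0,0.1446]],
  ],
  fingers=0.0,
)

```text
time_s: 1.87
position: [0.3942, -0.2863, 0.2354]
tcp_rot: [[0.996, 0.092, 0.001], [0.092, -0.996, -0.0], [0.001, 0.001, -1.0]]
force: [0.0, 0.1, -0.2]
opening: 0.48
grasp_force: 0.0
```

```bash
python3 -c "
from h import *
q=np.load('q.npy'); s=bot.read_state(); print(s['position'],s['joint_positions'],s['force'],*rel(Tc(q[:3],(-85,82,230))[0],Rdes(q)))"
```

```text
[ 0.39420267 -0.28626248  0.23543577] [-4.91599973e+01  1.99751332e+01  1.01729900e+02  6.65913355e-03
  5.82534034e+01  3.55600661e+01] [ 0.02761995  0.06093045 -0.20485874] [ 0.2398 -0.354   0.0054] [ 0.03052653 -0.02877048 -0.03662518]
```

To row units: -0.332 m / 0.8 = -0.415, 0.226 m / 0.8 = 0.2825.

Emit:
play_rows(
  motion=[
    [[0.2825,-0.415,0.0063,0,0,0],[0.2825,-0.415,0.0063,0,0,0],[0.2825,-0.415,0.0063,0,0,0],[0.2825,-0.415,0.0063,0,0,0],[0.2825,-0.415,0.0063,0,0,0],[0.2825,-0.415,0.0063,0,0,0],[0.2825,-0.415,0.0063,0,0,0],[0.2825,-0.415,0.0063,0,0,0]],
  ],
)

```text
time_s: 2.53
position: [0.5556, 0.0058, 0.2313]
tcp_rot: [[0.996, 0.093, 0.0], [0.093, -0.996, -0.0], [0.0, 0.0, -1.0]]
force: [0.6, -0.7, 0.0]
opening: 0.008
grasp_force: 0.0
```

To row units: -0.036 m / 0.8 = -0.045.

Emit:
play_rows(
  motion=[
    [[0,-0.045,0,0,0,0],[0,-0.045,0,0,0,0],[0,-0.045,0,0,0,0],[0,-0.045,0,0,0,0]],
  ],
)

```text
time_s: 2.87
position: [0.5513, 0.0395, 0.231]
tcp_rot: [[0.996, 0.093, -0.0], [0.093, -0.996, -0.001], [-0.0, 0.001, -1.0]]
force: [0.5, 0.1, -0.2]
opening: 0.006
grasp_force: 0.0
```

```bash
python3 -c "
from h import *
q=np.load('q.npy'); s=bot.read_state(); print(s['time_s'],s['position'],s['qvel'],*rel(Tc(q[:3],(-85,82,150))[0],Rdes(q)))"
```

```text
2.8667 [0.55134502 0.03953334 0.23101578] [-1.85772805 -0.21137409 -0.13556822 -0.04882593 -0.0344537   0.09881988] [ 0.0535 -0.044   0.081 ] [0.03155533 0.00733225 0.04998472]
```

To row units: 0.081 m / 0.8 = 0.1013, 0.08 m / 0.8 = 0.1.

Emit:
play_rows(
  motion=[
    [[0.0669,-0.055,0,0,0,0],[0.0669,-0.055,0,0,0,0],[0.0669,-0.055,0,0,0,0],[0.0669,-0.055,0.05,0,0,0],[0.0669,-0.055,0.1,0,0,0],[0.0669,-0.055,0.1013,0,0,0],[0.0669,-0.055,0.1013,0,0,0],[0.0669,-0.055,0.1013,0,0,0]],
  ],
)

```text
time_s: 3.53
position: [0.6016, 0.087, 0.1514]
tcp_rot: [[0.996, 0.091, 0.002], [0.091, -0.996, -0.0], [0.002, 0.0, -1.0]]
force: [0.1, 0.3, -0.2]
opening: 0.007
grasp_force: 0.0
```

```bash
python3 -c "
from h import *
q=np.load('q.npy'); s=bot.read_state(); print(s['time_s'],s['position'],s['force'],*rel(Tc(q[:3],(-85,20.5,150))[0],Rdes(q)))
d=imaging.capture('side');e=imaging.capture('wrist')
a=cv2.resize(d['frame'][150:290,200:340],(560,560)); cv2.imwrite('pics/p1.png',cv2.resize(np.hstack([a,cv2.resize(e['frame'],(747,560))]),(800,343))[:,:,::-1])"
```

```text
3.5333 [0.60162211 0.08704417 0.15140971] [ 0.06221666  0.27832768 -0.22305237] [-0.0625 -0.0013  0.0013] [ 0.02035627 -0.10278901 -0.10747384]
```

View pics/p1.png

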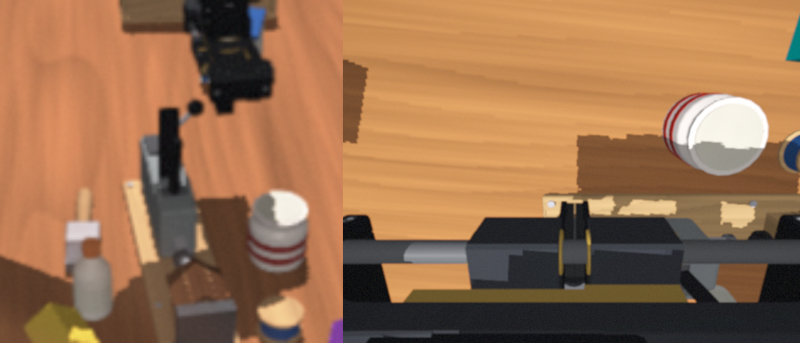

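The gripper stands to the right of the knob at (195,107), just clear of it. Now I'll push the lever upright.

To row units: -0.0625 m / 0.8 = -0.0781, -0.055 m / 0.8 = -0.0688.

Emit:
play_rows(
  motion=[
    [[-0.0188,-0.0013,0.0013,0,0,0],[-0.0325,-0.0013,0.0013,0,0,0],[-0.045,-0.0013,0.0013,0,0,0],[-0.0575,-0.0013,0.0013,0,0,0],[-0.0688,-0.0013,0.0013,0,0,0],[-0.0781,-0.0013,0.0013,0,0,0],[-0.0781,-0.0013,0.0013,0,0,0],[-0.0781,-0.0013,0.0013,0,0,0]],
  ],
)

```text
time_s: 4.3
position: [0.5373, 0.0836, 0.1496]
tcp_rot: [[0.996, 0.092, -0.001], [0.092, -0.996, 0.0], [-0.001, -0.0, -1.0]]
force: [0.1, 0.0, 0.0]
opening: 0.005
grasp_force: 0.0
```

To row units: -0.07 m / 0.8 = -0.0875, -0.04 m / 0.8 = -0.05.

Emit:
play_rows(
  motion=[
    [[0,0,0,0,0,0],[0,0,0,0,0,0],[0.025,0,0,0,0,0],[0.05,0,0,0,0,0],[0.05,0,-0.05,0,0,0],[0.05,0,-0.0875,0,0,0],[0.05,0,-0.0875,0,0,0]],
  ],
)

```text
time_s: 4.88
position: [0.5824, 0.0873, 0.2234]
tcp_rot: [[0.996, 0.093, 0.01], [0.093, -0.996, -0.0], [0.009, 0.001, -1.0]]
force: [0.3, 0.3, 0.2]
opening: 0.003
grasp_force: 0.0
```

```bash
cat > lev.py <<'E'
from h import *
q=np.load('q.npy'); s=bot.read_state(); print(s['time_s'],s['position'],s['force'])
from scipy.optimize import least_squares
kn=lambda a:Tc(q[:3],(-85,66*np.sin(a),94+66*np.cos(a)))[0]
D={c:imaging.capture(c) for c in('side','top')}
a=cv2.resize(D['side']['frame'][170:250,235:315],(400,400),interpolation=cv2.INTER_CUBIC);b=cv2.resize(D['top']['frame'][190:250,230:290],(400,400),interpolation=cv2.INTER_CUBIC)
for im,d,x0,y0,f in((a,D['side'],235,170,5),(b,D['top'],230,190,400/60)):
    for ang,col in((-.14,(255,0,0)),(0,(0,255,0)),(.14,(255,255,0))):
        u=(proj(d,kn(ang))+.5-[x0,y0])*f; cv2.circle(im,(int(u[0]),int(u[1])),2,col,-1)
for c in D:
    for r in finder.recognise(c,'lever_knob')[:2]: print(c,r['at'],r['confidence'],kn(0))
cv2.imwrite('pics/l1.png',np.hstack([a,b])[:,:,::-1])
E
python3 lev.py
```

```text
4.8833 [0.58244105 0.08734698 0.22335395] [0.25064505 0.29916443 0.15609184]
side [0.5182, 0.0757, 0.1616] 0.62 [0.51881087 0.08073352 0.16      ]
top [0.5268, -0.0585, 0.0135] 0.32 [0.51881087 0.08073352 0.16      ]
```

View pics/l1.png

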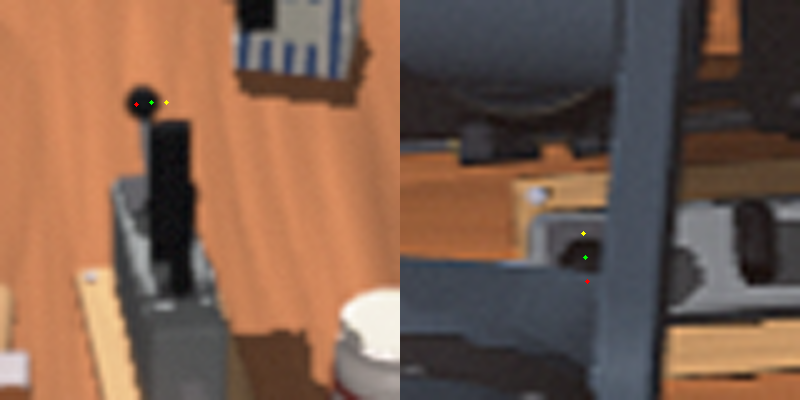

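The knob in the side crop is at (143,102), which is between the 0 and -0.14 marks. In the top crop it is at about (580,252), right by the 0 mark, so the lever is upright within tolerance. I'll recheck once the arm is away. Next I go to the front of the trigger.

```bash
python3 -c "
from h import *
q=np.load('q.npy')
for X in ((68,0,240),(68,0,167)): print(*rel(Tc(q[:3],X)[0],Rdes(q)))"
```

```text
[-0.0587  0.1542 -0.022 ] [-0.02252969  0.15737035 -0.00089832]
[-0.0585  0.1542  0.051 ] [-0.02252969  0.15737035 -0.00089832]
```

To row units: 0.154 m / 0.8 = 0.1925, 0.13 m / 0.8 = 0.1625.

Emit:
play_rows(
  motion=[
    [[0,0.025,-0.025,0,0,0],[-0.0375,0.075,-0.025,0,0,0],[-0.0713,0.125,-0.025,0,0,0],[-0.0713,0.1625,-0.025,0,0,0],[-0.0713,0.1925,-0.025,0,0,0],[-0.0713,0.1925,-0.025,0,0,0],[-0.0713,0.1925,-0.025,0,0,0]],
  ],
)

```text
time_s: 5.67
position: [0.5348, -0.0724, 0.2378]
tcp_rot: [[0.996, 0.089, -0.003], [0.089, -0.996, 0.001], [-0.002, -0.002, -1.0]]
force: [0.3, -0.0, 0.0]
opening: 0.008
grasp_force: 0.0
```

```bash
cat > st.py <<'E'
from h import *
q=np.load('q.npy'); s=bot.read_state()
c,si=np.cos(q[2]),np.sin(q[2]); d=np.array(s['position'])-[q[0],q[1],0]
f=s['force']
print(round(s['time_s'],2),"clamp mm",np.round([1e3*(c*d[0]+si*d[1]),1e3*(-si*d[0]+c*d[1]),1e3*d[2]],1),"Fx",round(c*f[0]+si*f[1],2),"Fy",round(-si*f[0]+c*f[1],2),"Fz",round(f[2],2))
E
python3 st.py; sed -i 's#l1.png#l2.png#' lev.py; python3 lev.py
```

```text
5.67 clamp mm [ 68.9   1.7 237.8] Fx 0.06 Fy 0.25 Fz 0.03
5.6667 [ 0.53478035 -0.07235968  0.2378208 ] [ 0.25561686 -0.04095142  0.02793571]
side [0.5196, 0.0745, 0.1637] 0.54 [0.51881087 0.08073352 0.16      ]
top [0.5139, 0.0761, 0.1737] 0.48 [0.51881087 0.08073352 0.16      ]
```

View pics/l2.png

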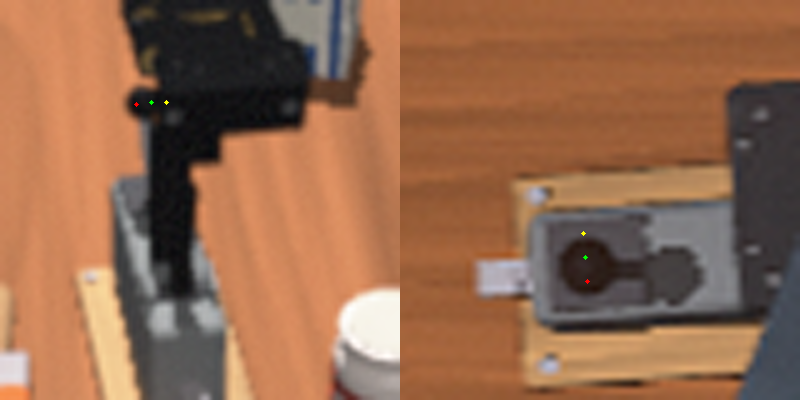

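In the top crop the knob centre is at (586,267), which is about -0.06 rad; the side crop says about -0.08. Both are within ±0.14. Next I lower in front of the trigger.

To row units: 0.071 m / 0.8 = 0.0888, 0.035 m / 0.8 = 0.0438.

Emit:
play_rows(
  motion=[
    [[-0.0025,0,0.0438,0,0,0],[-0.0025,0,0.0888,0,0,0],[-0.0025,0,0.0888,0,0,0],[-0.0025,0,0.0888,0,0,0]],
  ],
)

```text
time_s: 6.2
position: [0.5323, -0.0699, 0.1666]
tcp_rot: [[0.996, 0.094, -0.005], [0.094, -0.996, 0.002], [-0.005, -0.002, -1.0]]
force: [-0.0, -1.2, 0.7]
opening: 0.003
grasp_force: 0.0
```

```bash
python3 st.py
```

```text
6.2 clamp mm [ 66.2  -0.5 166.6] Fx 1.23 Fy -0.15 Fz 0.71
```

To row units: -0.018 m / 0.8 = -0.0225, -0.012 m / 0.8 = -0.015.

Emit:
play_rows(
  motion=[
    [[0,-0.0075,0,0,0,0],[0,-0.015,0,0,0,0],[0,-0.0225,0,0,0,0],[0,-0.0225,0,0,0,0],[0,-0.0225,0,0,0,0]],
  ],
)

```text
time_s: 6.62
position: [0.533, -0.0533, 0.1694]
tcp_rot: [[0.996, 0.094, 0.003], [0.094, -0.996, -0.001], [0.003, 0.001, -1.0]]
force: [0.4, -0.6, 0.6]
opening: 0.003
grasp_force: 0.4
```

```bash
python3 st.py
```

```text
6.62 clamp mm [ 49.8   1.7 169.4] Fx 0.64 Fy 0.3 Fz 0.6
```

To row units: -0.022 m / 0.8 = -0.0275, -0.016 m / 0.8 = -0.02.

Emit:
play_rows(
  motion=[
    [[0,-0.01,0,0,0,0],[0,-0.02,0,0,0,0],[0,-0.0275,0,0,0,0],[0,-0.0275,0,0,0,0],[0,-0.0275,0,0,0,0]],
  ],
)

```text
time_s: 7.03
position: [0.5307, -0.0315, 0.1686]
tcp_rot: [[0.996, 0.093, 0.002], [0.093, -0.996, -0.001], [0.002, 0.001, -1.0]]
force: [0.8, -2.3, 3.5]
opening: 0.002
grasp_force: 1.5
```

```bash
python3 st.py
```

```text
7.03 clamp mm [ 27.9   1.4 168.6] Fx 2.34 Fy 0.61 Fz 3.52
```

To row units: -0.003 m / 0.8 = -0.0038.

Emit:
play_rows(
  motion=[
    [[0,-0.0038,0,0,0,0],[0,-0.0038,0,0,0,0],[0,-0.0038,0,0,0,0]],
  ],
)

```text
time_s: 7.28
position: [0.5303, -0.0291, 0.1682]
tcp_rot: [[0.996, 0.093, 0.001], [0.093, -0.996, -0.001], [0.001, 0.001, -1.0]]
force: [1.5, -3.2, 2.5]
opening: 0.005
grasp_force: 2.0
```

```bash
python3 st.py
```

```text
7.28 clamp mm [ 25.4   1.2 168.2] Fx 3.29 Fy 1.15 Fz 2.51
```

To row units: -0.003 m / 0.8 = -0.0038.

Emit:
play_rows(
  motion=[
    [[0,-0.0038,0,0,0,0],[0,-0.0038,0,0,0,0],[0,-0.0038,0,0,0,0]],
  ],
)

```text
time_s: 7.53
position: [0.53, -0.0262, 0.1682]
tcp_rot: [[0.996, 0.093, 0.001], [0.093, -0.996, -0.001], [0.001, 0.001, -1.0]]
force: [1.2, -4.3, 3.5]
opening: 0.006
grasp_force: 2.7
```

```bash
python3 st.py; python3 - <<'E'
from h import *
q=np.load('q.npy')
s=imaging.capture('side'); t=imaging.capture('top')
a=cv2.resize(s['frame'][170:310,235:320],(425,600)[:2],interpolation=2)
b=cv2.resize(t['frame'][195:255,300:375],(375,300),interpolation=2)
a=cv2.resize(s['frame'][170:290,235:320],(425,600),interpolation=2)
c=np.zeros((600,375,3),np.uint8); c[:300]=b
cv2.imwrite('pics/t1.png',np.hstack([a,c])[:,:,::-1])
E
```

```text
7.53 clamp mm [ 22.5   1.2 168.2] Fx 4.37 Fy 0.81 Fz 3.5
```

View pics/t1.png

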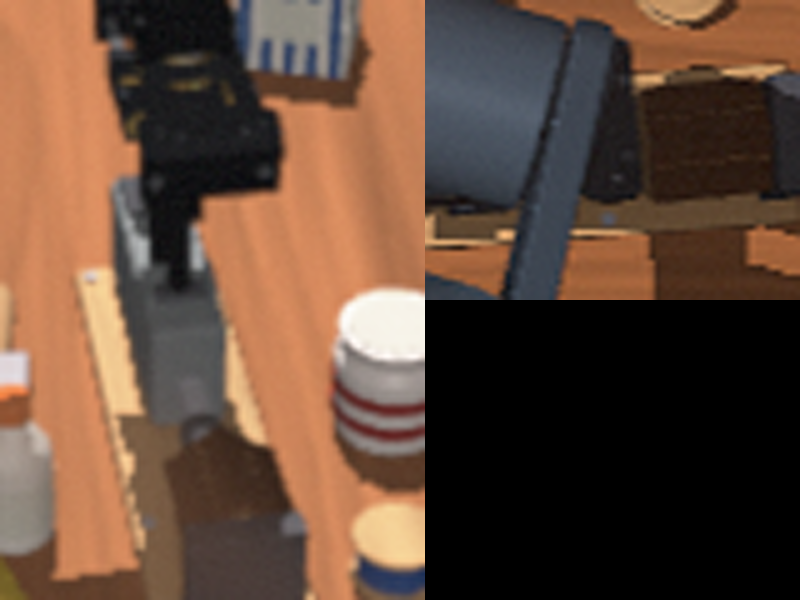

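The side crop shows the gripper in front of the trigger, with the pad at about (200,430) still short of the house. The arm hides the pad in the top crop. I'll keep squeezing until I feel the end of the stroke.

To row units: -0.002 m / 0.8 = -0.0025.

Emit:
play_rows(
  motion=[
    [[0,-0.0025,0,0,0,0],[0,-0.0025,0,0,0,0],[0,-0.0025,0,0,0,0]],
  ],
)

```text
time_s: 7.88
position: [0.5298, -0.0244, 0.1681]
tcp_rot: [[0.996, 0.093, 0.001], [0.093, -0.996, -0.001], [0.001, 0.001, -1.0]]
force: [2.0, -4.7, 3.4]
opening: 0.005
grasp_force: 2.9
```

```bash
python3 st.py
```

```text
7.88 clamp mm [ 20.7   1.2 168.1] Fx 4.82 Fy 1.55 Fz 3.37
```

To row units: -0.002 m / 0.8 = -0.0025.

Emit:
play_rows(
  motion=[
    [[0,-0.0025,0,0,0,0],[0,-0.0025,0,0,0,0],[0,-0.0025,0,0,0,0]],
  ],
)

```text
time_s: 8.13
position: [0.5296, -0.0223, 0.1681]
tcp_rot: [[0.996, 0.093, 0.001], [0.093, -0.996, -0.001], [0.001, 0.001, -1.0]]
force: [1.1, -5.9, 4.0]
opening: 0.01
grasp_force: 2.8
```

```bash
python3 st.py
```

```text
8.13 clamp mm [ 18.6   1.2 168.1] Fx 5.94 Fy 0.56 Fz 4.04
```

To row units: -0.002 m / 0.8 = -0.0025.

Emit:
play_rows(
  motion=[
    [[0,-0.0025,0,0,0,0],[0,-0.0025,0,0,0,0],[0,-0.0025,0,0,0,0]],
  ],
)

```text
time_s: 8.38
position: [0.5295, -0.0212, 0.168]
tcp_rot: [[0.996, 0.093, 0.001], [0.093, -0.996, -0.003], [0.001, 0.003, -1.0]]
force: [1.7, -7.0, 3.0]
opening: 0.002
grasp_force: 4.0
```

```bash
python3 st.py
```

```text
8.38 clamp mm [ 17.5   1.2 168. ] Fx 7.09 Fy 1.1 Fz 2.98
```

To row units: -0.002 m / 0.8 = -0.0025.

Emit:
play_rows(
  motion=[
    [[0,-0.0025,0,0,0,0],[0,-0.0025,0,0,0,0],[0,-0.0025,0,0,0,0]],
  ],
)

```text
time_s: 8.63
position: [0.5296, -0.0209, 0.1681]
tcp_rot: [[0.996, 0.094, 0.002], [0.094, -0.996, -0.006], [0.001, 0.006, -1.0]]
force: [1.2, -13.9, 2.2]
opening: 0.006
grasp_force: 6.4
```

```bash
python3 st.py
```

```text
8.63 clamp mm [ 17.2   1.3 168.1] Fx 13.9 Fy -0.12 Fz 2.21
```

The stroke ends (θ=0.40) at TCP x≈17.5, where the force jumps. I'll release to 54 and pump with a 38 mm stroke, watching the force.

To row units: 0.042 m / 0.8 = 0.0525, 0.03 m / 0.8 = 0.0375.

Emit:
play_rows(
  motion=[
    [[0,0.0188,0,0,0,0],[0,0.0375,0,0,0,0],[0,0.0525,0,0,0,0],[0,0.0525,0,0,0,0],[0,0.0525,0,0,0,0],[0,0.0525,0,0,0,0]],
  ],
)

```text
time_s: 9.13
position: [0.5316, -0.0586, 0.1675]
tcp_rot: [[0.996, 0.092, -0.002], [0.092, -0.996, 0.002], [-0.002, -0.002, -1.0]]
force: [0.8, 0.6, -0.2]
opening: 0.004
grasp_force: 0.0
```

```bash
python3 st.py; python3 -c "
from h import *
np.save('s0.npy',imaging.capture('side')['frame'])
q=np.load('q.npy')
for n in('pad_face','house'):
  for r in finder.recognise('side',n)[:3]: print(n,r)"
```

```text
9.13 clamp mm [ 5.490e+01 -1.000e-01  1.675e+02] Fx -0.56 Fy 0.81 Fz -0.18
house {'at': [0.6994, -0.2911, 0.0655], 'confidence': 0.86}
house {'at': [0.7566, -0.1754, 0.0615], 'confidence': 0.76}
house {'at': [0.398, -0.2469, 0.0616], 'confidence': 0.58}
```

To row units: -0.031 m / 0.8 = -0.0388, -0.025 m / 0.8 = -0.0313.

Emit:
play_rows(
  motion=[
    [[0,-0.0125,0,0,0,0],[0,-0.0225,0,0,0,0],[0,-0.0313,0,0,0,0],[0,-0.0388,0,0,0,0],[0,-0.0388,0,0,0,0],[0,-0.0388,0,0,0,0]],
  ],
)

```text
time_s: 9.78
position: [0.5304, -0.0283, 0.1686]
tcp_rot: [[0.996, 0.094, 0.002], [0.094, -0.996, -0.001], [0.002, 0.001, -1.0]]
force: [0.8, -2.4, 2.1]
opening: 0.006
grasp_force: 1.5
```

```bash
python3 st.py
```

```text
9.78 clamp mm [ 24.6   1.4 168.6] Fx 2.51 Fy 0.62 Fz 2.13
```

To row units: -0.007 m / 0.8 = -0.0088, -0.004 m / 0.8 = -0.005.

Emit:
play_rows(
  motion=[
    [[0,-0.005,0,0,0,0],[0,-0.0088,0,0,0,0],[0,-0.0088,0,0,0,0],[0,-0.0088,0,0,0,0]],
  ],
)

```text
time_s: 10.12
position: [0.5298, -0.0224, 0.1683]
tcp_rot: [[0.996, 0.093, 0.002], [0.093, -0.996, -0.002], [0.002, 0.002, -1.0]]
force: [1.1, -4.8, 4.1]
opening: 0.01
grasp_force: 2.7
```

```bash
python3 st.py
```

```text
10.12 clamp mm [ 18.7   1.4 168.3] Fx 4.86 Fy 0.67 Fz 4.09
```

```bash
cat > m.py <<'E'
import sys
from h import *
q=np.load('q.npy'); n=sys.argv[1]
d=imaging.capture('side'); np.save(f's{n}.npy',d['frame'])
a=np.load('s0.npy'); b=d['frame']
if n=='1':
    for x in(80,100,120,140,149,209): print(x,proj(d,Tc(q[:3],(x,0,45))[0]).round(1),proj(d,Tc(q[:3],(x,0,92))[0]).round(1))
print('diff rows', [(r,round(float(np.abs(b[r,262:300].astype(int)-a[r,262:300]).mean()),1)) for r in range(236,292,2)])
E
python3 m.py 1
```

```text
80 [274.  253.9] [274.2 241.1]
100 [275.2 258.4] [275.4 245.5]
120 [276.5 262.9] [276.7 250. ]
140 [277.8 267.6] [278.1 254.7]
149 [278.4 269.8] [278.7 256.8]
209 [282.5 284.7] [282.9 271.6]
diff rows [(236, 1.1), (238, 1.2), (240, 1.5), (242, 1.2), (244, 1.4), (246, 1.5), (248, 1.7), (250, 7.0), (252, 15.0), (254, 19.2), (256, 16.6), (258, 11.9), (260, 2.0), (262, 1.9), (264, 1.5), (266, 1.7), (268, 3.4), (270, 6.1), (272, 5.6), (274, 7.6), (276, 7.9), (278, 2.5), (280, 3.3), (282, 1.9), (284, 4.3), (286, 6.4), (288, 6.3), (290, 13.1)]
```

To row units: 0.038 m / 0.8 = 0.0475, 0.026 m / 0.8 = 0.0325.

Emit:
play_rows(
  motion=[
    [[0,0.015,0,0,0,0],[0,0.0325,0,0,0,0],[0,0.0475,0,0,0,0],[0,0.0475,0,0,0,0],[0,0.0475,0,0,0,0],[0,0.0475,0,0,0,0]],
  ],
)

```text
time_s: 10.67
position: [0.5319, -0.0595, 0.1676]
tcp_rot: [[0.996, 0.091, -0.002], [0.091, -0.996, 0.001], [-0.001, -0.001, -1.0]]
force: [-0.1, -0.5, 0.6]
opening: 0.008
grasp_force: 0.0
```

```bash
python3 st.py; python3 m.py 2; python3 -c "
from h import *
im=[np.load(f's{i}.npy')[236:276,258:308] for i in(0,1,2)]
cv2.imwrite('pics/m1.png',np.hstack([cv2.resize(i,(260,208),interpolation=2) for i in im])[:,:,::-1])"
```

```text
10.67 clamp mm [5.590e+01 1.000e-01 1.676e+02] Fx 0.51 Fy -0.14 Fz 0.62
diff rows [(236, 1.1), (238, 1.3), (240, 1.0), (242, 1.3), (244, 1.1), (246, 1.3), (248, 1.1), (250, 1.1), (252, 3.4), (254, 3.1), (256, 3.9), (258, 1.7), (260, 1.4), (262, 1.7), (264, 1.4), (266, 1.3), (268, 1.6), (270, 1.2), (272, 3.0), (274, 1.2), (276, 2.2), (278, 1.3), (280, 1.3), (282, 1.3), (284, 1.3), (286, 1.4), (288, 1.6), (290, 1.6)]
```

View pics/m1.png

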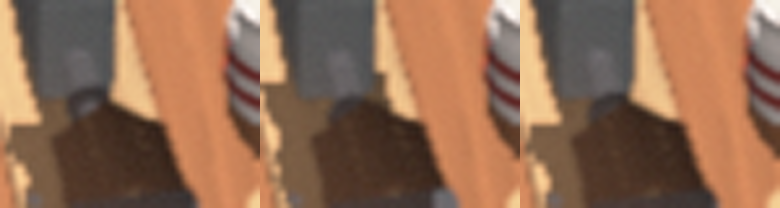

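The pad edge moved from about (88,103) to (87,108) in these crops, roughly one tooth forward, and the house is still in place. I'll keep pumping and read the force at the end of each squeeze.

To row units: -0.039 m / 0.8 = -0.0488, -0.037 m / 0.8 = -0.0463.

Emit:
play_rows(
  motion=[
    [[0,-0.0125,0,0,0,0],[0,-0.025,0,0,0,0],[0,-0.035,0,0,0,0],[0,-0.0413,0,0,0,0],[0,-0.0463,0,0,0,0],[0,-0.0488,0,0,0,0],[0,-0.0488,0,0,0,0],[0,-0.0488,0,0,0,0]],
  ],
)

```text
time_s: 11.38
position: [0.5298, -0.0212, 0.1687]
tcp_rot: [[0.996, 0.095, 0.002], [0.095, -0.996, -0.003], [0.002, 0.003, -1.0]]
force: [0.3, -6.4, 4.1]
opening: 0.005
grasp_force: 3.2
```

```bash
python3 st.py
```

```text
11.38 clamp mm [ 17.5   1.5 168.7] Fx 6.45 Fy -0.28 Fz 4.09
```

To row units: 0.038 m / 0.8 = 0.0475, 0.026 m / 0.8 = 0.0325.

Emit:
play_rows(
  motion=[
    [[0,0.015,0,0,0,0],[0,0.0325,0,0,0,0],[0,0.0475,0,0,0,0],[0,0.0475,0,0,0,0],[0,0.0475,0,0,0,0],[0,0.0475,0,0,0,0]],
  ],
)

```text
time_s: 11.88
position: [0.5319, -0.058, 0.1677]
tcp_rot: [[0.996, 0.092, -0.001], [0.092, -0.996, 0.001], [-0.001, -0.001, -1.0]]
force: [-0.5, -0.2, 0.0]
opening: 0.002
grasp_force: 0.0
```

```bash
python3 st.py; python3 m.py 3
```

```text
11.88 clamp mm [5.440e+01 1.000e-01 1.677e+02] Fx 0.17 Fy -0.5 Fz 0.04
diff rows [(236, 1.1), (238, 1.2), (240, 1.2), (242, 1.1), (244, 1.0), (246, 1.2), (248, 1.3), (250, 1.2), (252, 3.4), (254, 7.6), (256, 5.2), (258, 1.8), (260, 1.6), (262, 1.8), (264, 1.1), (266, 1.5), (268, 1.6), (270, 1.2), (272, 2.4), (274, 1.5), (276, 1.9), (278, 1.6), (280, 1.4), (282, 1.3), (284, 1.3), (286, 1.5), (288, 1.4), (290, 1.4)]
```

To row units: -0.038 m / 0.8 = -0.0475, -0.037 m / 0.8 = -0.0463.

Emit:
play_rows(
  motion=[
    [[0,-0.0125,0,0,0,0],[0,-0.025,0,0,0,0],[0,-0.035,0,0,0,0],[0,-0.0413,0,0,0,0],[0,-0.0463,0,0,0,0],[0,-0.0475,0,0,0,0],[0,-0.0475,0,0,0,0],[0,-0.0475,0,0,0,0]],
  ],
)

```text
time_s: 12.6
position: [0.5299, -0.0211, 0.1688]
tcp_rot: [[0.996, 0.094, 0.003], [0.094, -0.996, -0.003], [0.002, 0.003, -1.0]]
force: [0.7, -5.2, 2.8]
opening: 0.003
grasp_force: 3.1
```

```bash
python3 st.py
```

```text
12.6 clamp mm [ 17.5   1.6 168.8] Fx 5.22 Fy 0.17 Fz 2.81
```

To row units: 0.038 m / 0.8 = 0.0475, 0.026 m / 0.8 = 0.0325.

Emit:
play_rows(
  motion=[
    [[0,0.015,0,0,0,0],[0,0.0325,0,0,0,0],[0,0.0475,0,0,0,0],[0,0.0475,0,0,0,0],[0,0.0475,0,0,0,0],[0,0.0475,0,0,0,0]],
  ],
)

```text
time_s: 13.1
position: [0.5318, -0.058, 0.1676]
tcp_rot: [[0.996, 0.092, -0.001], [0.092, -0.996, 0.001], [-0.001, -0.001, -1.0]]
force: [-0.1, -0.1, -0.2]
opening: 0.004
grasp_force: 0.0
```

```bash
python3 st.py; python3 m.py 4
```

```text
13.1 clamp mm [5.430e+01 1.000e-01 1.676e+02] Fx 0.12 Fy -0.11 Fz -0.22
diff rows [(236, 1.2), (238, 1.2), (240, 1.2), (242, 1.1), (244, 1.2), (246, 1.0), (248, 1.5), (250, 1.3), (252, 3.4), (254, 9.0), (256, 10.4), (258, 7.9), (260, 5.5), (262, 2.4), (264, 1.7), (266, 2.8), (268, 2.6), (270, 2.8), (272, 3.6), (274, 1.5), (276, 2.2), (278, 1.5), (280, 1.2), (282, 1.4), (284, 1.5), (286, 1.0), (288, 1.2), (290, 1.1)]
```

To row units: -0.038 m / 0.8 = -0.0475, -0.037 m / 0.8 = -0.0463.

Emit:
play_rows(
  motion=[
    [[0,-0.0125,0,0,0,0],[0,-0.025,0,0,0,0],[0,-0.035,0,0,0,0],[0,-0.0413,0,0,0,0],[0,-0.0463,0,0,0,0],[0,-0.0475,0,0,0,0],[0,-0.0475,0,0,0,0],[0,-0.0475,0,0,0,0]],
  ],
)

```text
time_s: 13.82
position: [0.53, -0.0213, 0.1688]
tcp_rot: [[0.995, 0.095, 0.003], [0.095, -0.995, -0.003], [0.002, 0.004, -1.0]]
force: [0.1, -6.8, 3.2]
opening: 0.006
grasp_force: 3.5
```

```bash
python3 st.py; python3 m.py 5
```

```text
13.82 clamp mm [ 17.7   1.6 168.8] Fx 6.83 Fy -0.51 Fz 3.18
diff rows [(236, 1.5), (238, 1.2), (240, 1.6), (242, 1.2), (244, 1.5), (246, 1.4), (248, 1.6), (250, 7.5), (252, 15.4), (254, 22.6), (256, 16.0), (258, 22.2), (260, 8.4), (262, 3.2), (264, 2.3), (266, 3.1), (268, 4.4), (270, 7.1), (272, 7.5), (274, 7.7), (276, 7.8), (278, 4.4), (280, 3.2), (282, 2.7), (284, 4.2), (286, 7.2), (288, 6.3), (290, 12.9)]
```

```bash
cat > hs.py <<'E'
import sys; from h import *
from scipy.ndimage import gaussian_filter
def sh(i,j):
    a,b=[cv2.cvtColor(np.load(f's{k}.npy'),cv2.COLOR_RGB2GRAY).astype(np.float32) for k in(i,j)]
    W=np.eye(2,3,dtype=np.float32); m=np.zeros(a.shape,np.uint8); m[262:274,272:300]=255
    try: cc,W=cv2.findTransformECC(a,b,W,cv2.MOTION_TRANSLATION,(3,200,1e-6),m,3); return W[:,2].round(2),round(cc,3)
    except cv2.error as e: return 'fail'
for p in sys.argv[1:]: print(p,sh(*p.split(',')))
E
python3 hs.py 0,2 0,3 0,4 1,5
```

```text
0,2 (array([-0.06, -0.05], dtype=float32), 1.0)
0,3 (array([-2.03, -3.98], dtype=float32), 0.993)
0,4 (array([0.12, 1.58], dtype=float32), 0.997)
1,5 (array([-0.32,  0.07], dtype=float32), 0.996)
```

To row units: 0.038 m / 0.8 = 0.0475, 0.026 m / 0.8 = 0.0325.

Emit:
play_rows(
  motion=[
    [[0,0.015,0,0,0,0],[0,0.0325,0,0,0,0],[0,0.0475,0,0,0,0],[0,0.0475,0,0,0,0],[0,0.0475,0,0,0,0],[0,0.0475,0,0,0,0]],
  ],
)

```text
time_s: 14.37
position: [0.5318, -0.0579, 0.1677]
tcp_rot: [[0.996, 0.092, -0.001], [0.092, -0.996, 0.001], [-0.001, -0.001, -1.0]]
force: [0.5, 0.2, -0.3]
opening: 0.007
grasp_force: 0.0
```

```bash
python3 st.py; python3 m.py 6; python3 hs.py 0,6
```

```text
14.37 clamp mm [5.430e+01 1.000e-01 1.677e+02] Fx -0.16 Fy 0.52 Fz -0.28
diff rows [(236, 1.1), (238, 1.3), (240, 1.2), (242, 1.4), (244, 1.2), (246, 1.3), (248, 1.2), (250, 1.5), (252, 3.6), (254, 9.3), (256, 11.5), (258, 9.9), (260, 7.7), (262, 2.7), (264, 1.9), (266, 2.9), (268, 2.7), (270, 2.7), (272, 3.7), (274, 1.7), (276, 2.1), (278, 1.6), (280, 1.2), (282, 1.4), (284, 1.4), (286, 1.1), (288, 1.6), (290, 1.4)]
0,6 (array([-0.77, -0.64], dtype=float32), 0.996)
```

To row units: -0.032 m / 0.8 = -0.04, -0.03 m / 0.8 = -0.0375.

Emit:
play_rows(
  motion=[
    [[0,-0.0125,0,0,0,0],[0,-0.025,0,0,0,0],[0,-0.0338,0,0,0,0],[0,-0.0375,0,0,0,0],[0,-0.04,0,0,0,0],[0,-0.04,0,0,0,0],[0,-0.04,0,0,0,0]],
  ],
)

```text
time_s: 15.0
position: [0.5306, -0.0273, 0.1693]
tcp_rot: [[0.995, 0.095, 0.003], [0.095, -0.995, -0.004], [0.003, 0.004, -1.0]]
force: [-1.2, -6.1, 4.9]
opening: 0.006
grasp_force: 3.3
```

```bash
python3 st.py; python3 m.py 7; python3 hs.py 1,7
```

```text
15.0 clamp mm [ 23.6   1.7 169.3] Fx 6.0 Fy -1.81 Fz 4.95
diff rows [(236, 1.2), (238, 1.4), (240, 1.5), (242, 1.4), (244, 1.4), (246, 1.2), (248, 1.7), (250, 3.0), (252, 12.0), (254, 22.2), (256, 17.6), (258, 20.1), (260, 8.6), (262, 3.0), (264, 2.0), (266, 2.9), (268, 4.7), (270, 7.2), (272, 6.6), (274, 6.9), (276, 7.8), (278, 1.9), (280, 3.2), (282, 1.4), (284, 3.9), (286, 6.6), (288, 8.6), (290, 11.9)]
1,7 (array([-0.27,  0.51], dtype=float32), 0.994)
```

Emit:
play_rows(
  motion=[
    [[0,0,0,0,0,0],[0,0,0,0,0,0],[0,0,0,0,0,0],[0,0,0,0,0,0],[0,0,0,0,0,0]],
  ],
)

```text
time_s: 15.47
position: [0.5306, -0.0274, 0.1693]
tcp_rot: [[0.996, 0.095, 0.003], [0.095, -0.995, -0.004], [0.003, 0.004, -1.0]]
force: [-0.9, -5.8, 5.8]
opening: 0.002
grasp_force: 3.2
```

```bash
for i in 1 2 3; do python3 st.py; python3 -c "
from h import *; np.save('s8.npy',imaging.capture('side')['frame'])"; done; python3 -c "
from h import *
im=[np.load(f's{i}.npy')[225:300,255:315] for i in(1,8)]
cv2.imwrite('pics/m2.png',np.hstack([cv2.resize(i,(400,500),interpolation=2) for i in im])[:,:,::-1])"
```

```text
15.47 clamp mm [ 23.8   1.7 169.3] Fx 5.72 Fy -1.39 Fz 5.81
15.52 clamp mm [ 23.7   1.7 169.3] Fx 6.15 Fy -1.52 Fz 6.34
15.57 clamp mm [ 23.7   1.7 169.3] Fx 6.84 Fy -1.54 Fz 5.05
```

View pics/m2.png

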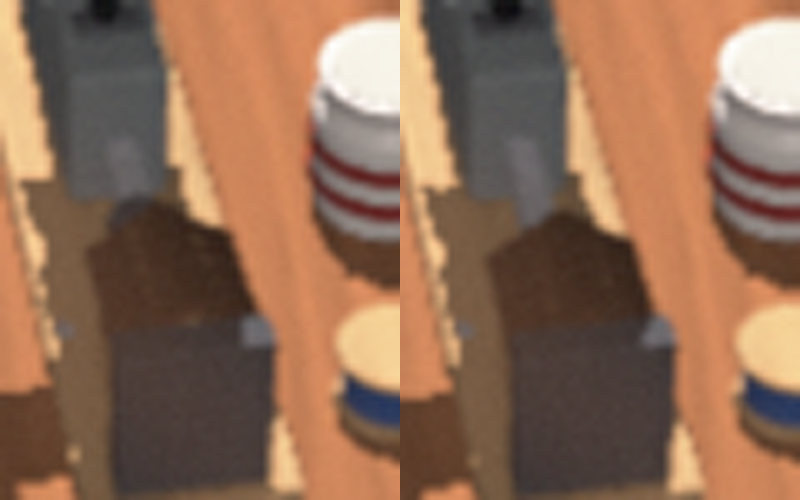

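The last picture shows the house's roof apex shifted about 1 px (4.5 mm) on to the stop, at (565,210). It is upright, and the rod is well extended with the pad against the house. The trigger is held at about 0.3 rad, and I put the pad load at about 6 to 9 N, from the force and the tooth count. I'll hand it in.

```bash
python3 -c "
from h import *
print(bot.hand_in())"
```

```text
the job is handed in; nothing more can be done
None
```

I handed the job in, with no verdict returned: the lever is upright (about -0.07 rad by camera), the house is pushed against the stop, and the trigger is held at about 0.3 rad. I estimate the pad load at 6–9 N from trigger force and tooth count, not a direct measurement.

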